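Square a brass coupon on the setting plate

TASK

Lay the engineer's square against the setting plate: stock on the bench and pressed snugly, not rammed, against the plate edge that faces the robot, flush along its whole length, with the blade reaching over the plate, and keep it pressed there for a moment. Then pluck the brass coupon from the pocket tray and stand it on the plate in the inside corner of the square, as it stood in the tray, with its long side snug and straight against the blade, all of it on the plate and beside the blade. Leave the square flush, and leave the other two coupons and the things round about alone.

Things in the scene. Friction and masses are not known exactly. Their poses are not given: they have to be found in the camera images.
- plate: Setting plate of bright ground metal screwed to the bench, 120 (x) x 150 (y) x 12 mm high, four sunk screws in its corners. Origin: centre of its underside, on the bench. The edge face that faces the robot is the plane x = -60 mm of its frame, 150 mm long along y; z up.
- square: Loose L-shaped steel engineer's square, about 0.5 kg. Dark stock 28 (x) x 100 (y) x 26 mm high; bright blade 25 mm wide (y = 25 to 50 mm), 4 mm thick (z = 12.5 to 16.5 mm; passes 0.5 mm over the plate), from the stock's inner face x = 14 mm to x = 114 mm. Origin: centre of the stock's underside; x along the blade, z up. Inside of the corner: y < 25 mm, the blade's inner edge.
- stock_end_a (a point): Point on the stock's inner face (x = +14 mm), 4 mm from its end at the blade, 6 mm above its underside; flush when it lies on the plate's front face.
- stock_end_b (a point): The same at the stock's other end, 92 mm from stock_end_a.
- tray: Blue pocket tray held to the bench, 46 (x) x 130 (y) x 11 mm high. Origin: centre of its underside. Three pockets at y = -40, 0, +40 mm, each 34 (x) x 18 (y) mm and 8 mm deep (floor 3 mm above the bench), one coupon in each, order varies.
- brass_coupon: Brass-yellow coupon, 30 (x, long) x 14 (y) x 18 mm (z, height), 60 g, standing in a tray pocket with its top 10 mm above the tray. Origin: centre of its underside.
- dark_coupon: Dark steel coupon of the same size, in another pocket; leave it alone.
- pale_coupon: Pale aluminium coupon of the same size, in another pocket; leave it alone.
- lens_tube: Bystander: black lens case with orange cap, 34 mm diameter, 56 mm high. Origin: centre of its underside.
- spare_anvil: Bystander: black flat anvil, plate 56 mm diameter with a stem, 38 mm high. Origin: centre of its underside.
- v_block: Bystander: small grey steel V-block, 40 x 34 x 30 mm. Origin: centre of its underside.
There are look-alikes about, which are no part of the job. Several things have the shape of the brass_coupon; the one meant has the colours described above.

How it is judged:
On the way, in this order (a step that is already met when the one before it is completed fails the run):
1. the square's stock stands on the bench, flush against the plate's front face, and is kept pressed on it with more than 2 N (x of stock_end_a in the frame of plate between -0.0615 and -0.058 m and x of stock_end_b in the frame of plate between -0.0615 and -0.058 m and y of stock_end_a in the frame of plate between -0.075 and 0.075 m and y of stock_end_b in the frame of plate between -0.075 and 0.075 m and angle between the x axis of square and the x axis of plate, either way round below 0.025 rad and height (world z) of square below 0.003 m and angle between square's own z axis and vertical below 0.03 rad and contact force between square and plate above 2 N), for 0.15 s.
2. the brass coupon is plucked clear of the tray (height (world z) of brass_coupon above 0.03 m), for 0.1 s.
At the end, for the whole second after the job is handed in: Stock flat on the bench, both ends within 1.5 mm of the plate's front face, blade over the plate and square to it within 1.4 deg; brass coupon upright, wholly on the plate and beside the blade on the inside, within 2.5 mm of it, parallel within 3.4 deg (2 mm overhang); both at rest (x of stock_end_a in the frame of plate between -0.0615 and -0.058 m and x of stock_end_b in the frame of plate between -0.0615 and -0.058 m and y of stock_end_a in the frame of plate between -0.075 and 0.075 m and y of stock_end_b in the frame of plate between -0.075 and 0.075 m and angle between the x axis of square and the x axis of plate, either way round below 0.025 rad and height (world z) of square below 0.003 m and angle between square's own z axis and vertical below 0.03 rad and y of brass_coupon in the frame of square between 0.0155 and 0.0195 m and x of brass_coupon in the frame of square between 0.027 and 0.101 m and z of brass_coupon in the frame of plate between 0.01 and 0.014 m and y of brass_coupon in the frame of plate between -0.07 and 0.07 m and angle between the x axis of brass_coupon and the x axis of square, either way round below 0.06 rad and angle between brass_coupon's own z axis and vertical below 0.05 rad and linear speed of each of square, brass_coupon below 0.01 m/s); the robot touches nothing.
It fails at once if the square is rammed against the plate with more than 40 N (contact force between square and plate above 40 N).
It fails at once if another coupon is shifted by more than 10 mm (distance of any of dark_coupon, pale_coupon from where it was at the start of the episode above 0.01 m).
It fails at once if the lens tube, anvil or V-block is moved by more than 20 mm (distance of any of lens_tube, spare_anvil, v_block from where it was at the start of the episode above 0.02 m).
It also fails if it takes over 59 s, if anything falls off the work surface, if the arm or the gripper's body presses on something with over 40 N, if the wrist force passes 120 N, or if a joint passes its speed limit or range.

ROBOT

A 7-joint arm with a two-finger parallel gripper is mounted at the origin on a cart in front of the work surface, level with it; the furniture and walls round the work are solid. World frame = base frame: x ahead of the robot, y to its left, z up, the work surface at z = 0. Lengths are in m, angles in rad, forces in N, time in s.
With the tool pointing down it reaches from about 0.425 to 1.025 m from the base axis. Payload 3.6 kg.
Tool frame: the origin (TCP) lies on the centre line of the jaws, within the pads' length; the fingertips stand 19 mm ahead of it and the grasp point (between the pads) is the TCP; z points along the fingers, y is the line along which they close (so a half turn about z gives the same grasp; the last joint's range is limited). The gripper opens to 85 mm and grips with 20 to 120 N. Pads are 22 mm wide; open, the fingers measure 114 mm over their backs; the gripper's body (76 mm by 85 mm) begins 54 mm behind the grasp point. The pads swing forward as they close: fully open they stand 13 mm farther back than shut.
Start: joints at [1.036, 0.591, 0.048, 1.609, -0.033, 0.943, -0.034], TCP at [0.31, -0.655, 0.25] pointing down, gripper open.
Joint ranges: [-2.69, 2.69], [-0.47, 2.24], [-1.27, 1.36], [0.19, 2.51], [-1.53, 4.68], [0.08, 2.07], [-3.09, 3.09]. Speed limits (rad/s): [2.57, 2.57, 3.14, 3.14, 3.14, 3.14, 3.14].

INTERFACE

Orientations are given as a rotation vector (axis times angle).
In Python, from bench import ctrl gives the robot as it stands. The module is installed in compiled form; this text tells all that it offers.
- The arm moves only by the shell command python3 -m crank 'ROWS' [FORCE]. ROWS is a JSON object of lists of equal length, an entry for each row: "dp": the shift along the world's x, y, z scaled (see below), a list of three; "delta_rot": the turn, a rotation vector about the world's x, y, z scaled (see below), a list of three; "fingers": the closure, from -1 (fully open) to 1 (shut). In form: {"dp": [[tx, ty, tz], ...], "delta_rot": [[wx, wy, wz], ...], "fingers": [fingers, ...]}. A call has 1 to 8 rows; each row is the pose to reach, as a shift and turn from the pose commanded when the call began; what a row does not reach only later rows make up. The controller multiplies each number of a shift by 100 mm and each number of a turn by pi/4 rad. A row lasts 1/8 s, in which the tool goes at most 62.5 mm and 10.7 degrees, less where a joint would pass 70% of its speed; a pose out of reach is approached as far as the arm can. A call with a number of a shift or a turn outside -1 to 1 is refused whole. A call with a gripper value outside its range is refused whole. The fingers move at their own pace and stop on an object; FORCE is the grip in N (left out, the last holds). Time passes only in rows, so rows that repeat a pose let the fingers close. It gives the time, the measured TCP pose, the force, the opening and the grip force at its end, in the units of the state.
- ctrl.sense(): the state, without advancing time (a new reading comes with each control period).
- ctrl.get_image(name): name is "scene" or "top" or "wrist"; returns the picture (384x512x3 uint8, blue, green, red); there is no depth.
- ctrl.camera_info(name): a dict with "fx", "fy", "cx", "cy" (pixels), "camera_from_world" (4x4, takes a point from world to camera coordinates); the wrist camera has in their place "T_tool_cam" (4x4, takes a point from camera to tool coordinates, whose origin is the TCP and whose axes are the flange's). Camera axes: x right, y up, looking along -z (the intrinsics and any distortion apply to the point x, -y, -z); pixel columns grow to the right and rows downward; lengths in m; the calibration is good to about 2 mm. A picture is of the moment at which its call begins: read the wrist's pose just before it. camera_info takes no time and is no camera call.
- ctrl.sign_off(): hands the job in; it is judged then, once.
Trained networks look in the newest picture that a camera, given by its name, has taken for a name from the list of things; names that differ only in an ending like _2 or _b are one class to them, and where a whole thing is asked for, a point or a joint stands for the part that bears it (a point fixed in the world has none). Each returns a list of dicts, best first, with "p" (0 to 1); they miss things now and then, are a little off and sometimes report something else, mostly with a low value. They report only what shows in the picture. A call takes as long as a camera call. They do not tell look-alikes from the thing itself.
- ctrl.look_for(camera, query): "rect" ([centre column, centre row, width, height] in pixels, round what is visible of it).
- ctrl.place_of(camera, query): "point" ([row, column] in pixels: a listed point, or the origin of a listed thing).
The state is a dict: "t": time; "qpos": joint angles; "qvel": joint speeds; "joint_torque": joint torques, N m; "position": TCP position; "eef_rot": TCP orientation; "force": force on the tool from outside, world axes, zero at the start; "torque": the same for the moment, N m; "grip_width": opening from 0.0 (shut) to 1.0 (fully open); "grip_force": force on a finger pad.
Only numpy, scipy, OpenCV 4.12 (cv2) and the standard library are available. Lean on these libraries where they do the work, as an engineer would, in place of code of your own. Each camera call takes 0.05 s, during which the arm holds its last target. There are 200 camera calls.

## Working session

There is one attempt and no reset: what is moved stays moved. The work goes in short steps, Python scripts to look and compute and a shell command to move; the robot and the scene stay as the last step left them, time stands still between calls to the robot, and variables do not carry over. Pictures are saved under pics/ and viewed, at most 14 in all, crops included, and the job is handed in when it is done.

```bash
mkdir -p pics; python3 - <<'E'
from bench import ctrl
import cv2, numpy as np
print({k:np.round(v,3).tolist() for k,v in ctrl.sense().items()})
for c in ["scene","top","wrist"]:
    i=ctrl.camera_info(c); print(c,{k:np.round(v,4).tolist() for k,v in i.items()})
a=ctrl.get_image("scene");b=ctrl.get_image("top")
cv2.imwrite("pics/scene.png",a);cv2.imwrite("pics/top.png",b)
for c in ["scene","top"]:
    for q in ["plate","square","stock_end_a","stock_end_b","tray","brass_coupon","dark_coupon","pale_coupon","lens_tube","spare_anvil","v_block"]:
        r=ctrl.place_of(c,q); print(c,q,[(np.round(x["point"],1).tolist(),round(x["p"],2)) for x in r[:4]])
E
```

```text
{'t': 0.0, 'qpos': [1.035, 0.592, 0.048, 1.61, -0.033, 0.943, -0.034], 'qvel': [-0.0, -0.0, 0.001, 0.0, -0.001, 0.0, 0.001], 'joint_torque': [-0.0, -54.87, 1.546, -19.813, 0.009, 0.009, 0.0], 'position': [0.31, -0.655, 0.249], 'eef_rot': [-3.063, -0.688, 0.001], 'force': [0.465, -0.183, 0.69], 'torque': [-0.042, 0.033, 0.011], 'grip_force': 0.0, 'grip_width': 0.999}
scene {'fx': 469.3845, 'fy': 469.3845, 'cx': 250.0076, 'cy': 188.5942, 'camera_from_world': [[-0.6581, -0.7529, 0.006, 0.3451], [0.5244, -0.4525, 0.7213, -0.3315], [-0.5403, 0.4778, 0.6926, -0.7295], [0.0, 0.0, 0.0, 1.0]]}
top {'fx': 361.6676, 'fy': 361.6676, 'cx': 253.5951, 'cy': 187.1676, 'camera_from_world': [[-0.0227, -0.9997, -0.003, -0.0026], [0.9902, -0.0229, 0.1378, -0.5377], [-0.1378, 0.0001, 0.9905, -0.8739], [0.0, 0.0, 0.0, 1.0]]}
wrist {'fx': 329.9522, 'fy': 329.9522, 'cx': 251.6185, 'cy': 194.9229, 'T_tool_cam': [[0.0003, 0.9532, 0.3024, 0.0769], [1.0, -0.0007, 0.001, -0.001], [0.0011, 0.3024, -0.9532, -0.1235], [0.0, 0.0, 0.0, 1.0]]}
scene plate [([199.1, 185.8], 0.7)]
scene square [([208.9, 325.9], 0.64)]
s
[... 337 characters left out ...]
e [([149.5, 232.4], 0.75)]
scene spare_anvil [([143.9, 265.8], 0.86)]
scene v_block [([151.8, 299.9], 0.9), ([201.6, 187.5], 0.29)]
top plate [([144.7, 217.5], 0.69)]
top square [([230.3, 305.7], 0.8)]
top stock_end_a [([245.5, 305.9], 0.83), ([210.8, 299.8], 0.69)]
top stock_end_b [([245.5, 305.9], 0.83), ([210.8, 299.8], 0.69)]
top tray [([231.7, 172.4], 0.69)]
top brass_coupon [([229.5, 155.6], 0.58), ([174.6, 168.3], 0.5), ([147.4, 217.7], 0.39), ([139.0, 318.5], 0.28)]
top dark_coupon [([230.9, 174.5], 0.45)]
top pale_coupon [([230.7, 188.3], 0.42)]
top lens_tube [([119.2, 288.9], 0.54)]
top spare_anvil [([117.8, 287.9], 0.7), ([138.8, 318.5], 0.61)]
top v_block [([163.9, 337.0], 0.53)]
```

View pics/scene.png

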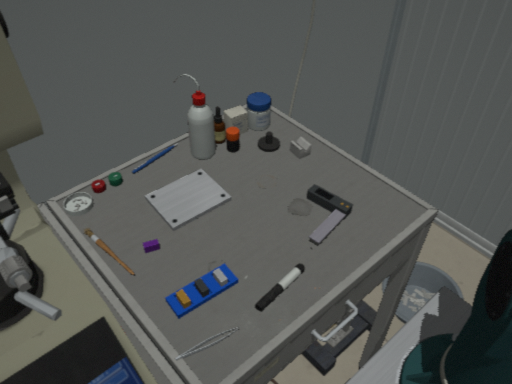

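View pics/top.png

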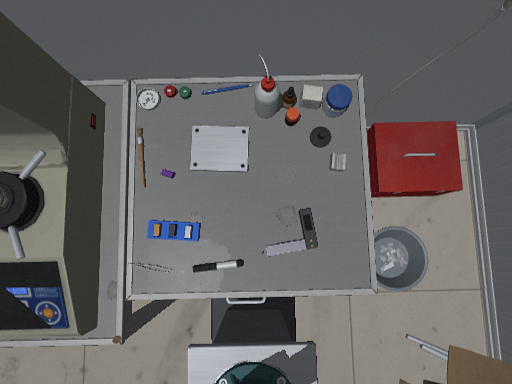

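The scene view shows the plate at (187,197), the square at right with its stock at about (329,199) and its blade toward (325,229), and the tray at (203,289). In the top view the brass coupon is at (156,230), in the tray's left pocket.

Things that could be taken for the brass coupon (top view, col,row):
- the yellow one in the tray at (156,230), which I choose by colour
- the dark one at (174,231)
- the pale one at (188,231)
- the loose purple block at (168,174)

```bash
cat > h.py <<'E'
from bench import ctrl
import numpy as np, cv2
from scipy.spatial.transform import Rotation as R
def cam(c,st=None):
    i=ctrl.camera_info(c); K=np.array([[i["fx"],0,i["cx"]],[0,i["fy"],i["cy"]],[0,0,1]])
    if c=="wrist":
        T=np.eye(4);T[:3,:3]=R.from_rotvec(st["eef_rot"]).as_matrix();T[:3,3]=st["position"]
        M=np.linalg.inv(T@np.array(i["T_tool_cam"]))
    else: M=np.array(i["camera_from_world"])
    return K@np.diag([1,-1,-1])@M[:3]
def proj(P,X):
    h=P@np.r_[np.array(X,float).T,[np.ones(len(X))]]; return (h[:2]/h[2]).T
def tri(Ps,uvs):
    X=np.vstack([np.array([u*P[2]-P[0],v*P[2]-P[1]]) for P,(u,v) in zip(Ps,uvs)])
    s=np.linalg.svd(X)[2][-1]; return s[:3]/s[3]
def onz(P,uv,z):
    H=np.c_[P[:,0],P[:,1],P[:,2]*z+P[:,3]]; s=np.linalg.solve(H,[*uv,1]); return s[:2]/s[2]
E
python3 - <<'E'
from h import *
S,T=cam("scene"),cam("top")
D={"plate":((185.8,199.1),(217.5,144.7)),"square":((325.9,208.9),(305.7,230.3)),"enda":((345,216.5),(305.9,245.5)),"endb":((305.4,199.9),(299.8,210.8)),"tray":((202.8,290.6),(172.4,231.7)),"brass":((181.7,302.3),(155.6,229.5)),"dark":((203,288.8),(174.5,230.9)),"pale":((220.7,279.8),(188.3,230.7))}
for k,(a,b) in D.items(): print(k,tri([S,T],[a,b]).round(3),onz(T,b,0).round(3),onz(S,a,0).round(3))
a=cv2.imread("pics/scene.png")[250:330,150:260];b=cv2.imread("pics/top.png")[205:255,135:215]
cv2.imwrite("pics/crop.png",np.hstack([cv2.resize(a,(440,320)),cv2.resize(b,(320,320*50//80)) if 0 else cv2.resize(cv2.copyMakeBorder(b,0,30,0,0,0),(320,320))]))
E
```

```text
plate [ 0.658  0.077 -0.002] [0.659 0.079] [0.654 0.077]
square [ 0.431 -0.145 -0.007] [ 0.427 -0.147] [ 0.429 -0.137]
enda [ 0.386 -0.147  0.004] [ 0.389 -0.146] [ 0.387 -0.151]
endb [ 0.482 -0.132 -0.009] [ 0.478 -0.134] [ 0.478 -0.123]
tray [0.432 0.196 0.008] [0.432 0.197] [0.437 0.193]
brass [0.438 0.239 0.006] [0.438 0.241] [0.442 0.237]
dark [0.435 0.192 0.006] [0.433 0.192] [0.44 0.19]
pale [0.432 0.155 0.004] [0.433 0.156] [0.434 0.153]
```

View pics/crop.png

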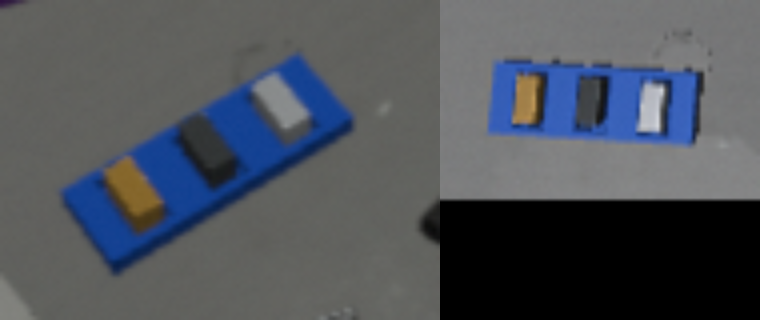

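The crop confirms it: brass is the leftmost coupon in the tray, dark is in the middle and pale is on the right. Next I move above the square.

```bash

python3 -m crank '{"dp":[[0.2,1,0],[0.2,1,0],[0.2,1,0],[0.2,1,0],[0.2,1,0]],"delta_rot":[[0,0,1],[0,0,1],[0,0,1],[0,0,1],[0,0,1]],"fingers":[-1,-1,-1,-1,-1]}' | tail -c 400
python3 -m crank '{"dp":[[0.2,1,0],[0.2,1,0],[0.2,1,0],[0.2,1,0],[0.2,1,0]],"delta_rot":[[0,0,1],[0,0,1],[0,0,1],[0,0,1],[0,0,1]],"fingers":[-1,-1,-1,-1,-1]}' >/dev/null
python3 -m crank '{"dp":[[0.2,1,0],[0.2,1,0],[0.2,1,0],[0.2,1,0],[0.2,1,0]],"delta_rot":[[0,0,1],[0,0,1],[0,0,1],[0,0,1],[0,0,1]],"fingers":[-1,-1,-1,-1,-1]}' >/dev/null
python3 -m crank '{"dp":[[0.2,1,0],[0.2,1,0],[0.2,1,0],[0.2,1,0]],"delta_rot":[[0,0,0.6],[0,0,0.6],[0,0,0.6],[0,0,0.6]],"fingers":[-1,-1,-1,-1]}' >/dev/null
python3 -m crank '{"dp":[[0.4,1,-0.5],[0.4,1,-0.5],[0.4,1,-0.5],[0.4,1,-0.5],[0.4,1,-0.5]],"delta_rot":[[0,0,0],[0,0,0],[0,0,0],[0,0,0],[0,0,0]],"fingers":[-1,-1,-1,-1,-1]}' | tail -c 400
python3 - <<'E'
from h import *
s=ctrl.sense();im=ctrl.get_image("wrist");cv2.imwrite("pics/w1.png",im)
np.save("w1.npy",cam("wrist",s));P=cam("wrist",s)
print({k:np.round(s[k],3).tolist() for k in("t","qpos","position","eef_rot","force")})
for q in ["square","stock_end_a"]:
    for x in ctrl.place_of("wrist",q): u=x["point"][::-1];print(q,np.round(u,1),round(x["p"],2),onz(P,u,0 if q=="square" else .006).round(4))
E
```

```text
t: 1.82
position: [0.3298, -0.5555, 0.2505]
eef_rot: [2.569, 1.808, 0.0]
force: [0.3, -0.6, -0.8]
grip_width: 0.997
grip_force: 0.0
t: 4.2
position: [0.4297, -0.1573, 0.2005]
eef_rot: [-0.193, 3.136, -0.002]
force: [-0.5, -1.2, -0.7]
grip_width: 0.999
grip_force: 0.0
{'t': 4.2, 'qpos': [0.814, 0.415, -0.717, 2.217, 0.452, 0.654, 1.466], 'position': [0.43, -0.157, 0.201], 'eef_rot': [-0.193, 3.136, -0.002], 'force': [-0.485, -1.217, -0.701]}
square [259.2 172.2] 0.76 [ 0.4292 -0.1486]
stock_end_a [273.8 127.6] 0.73 [ 0.383  -0.1408]
stock_end_a [273.9 218.7] 0.58 [ 0.4749 -0.1274]
```

View pics/w1.png

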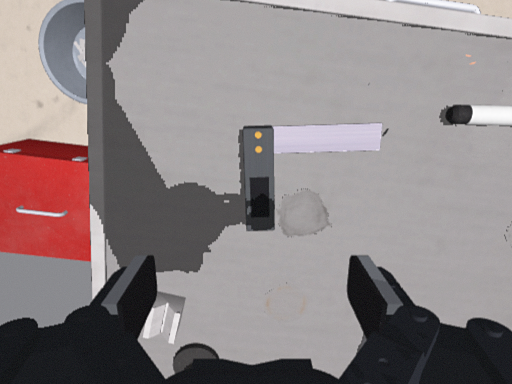

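The wrist view shows the stock spanning (244,126) to (275,230), with the blade running right to (382,135) at the end nearest the robot. The square stands upright and is free. Next I measure its pose from the segmented outline, then take a second view from lower down for height.

```bash
cat >> h.py <<'E'
def meas(im,P):
    "square pose from wrist picture: blade (bright) and stock (dark) top outlines"
    g=cv2.cvtColor(im,cv2.COLOR_BGR2GRAY); out={}
    for n,m in (("blade",(g>150)&(g<245)),("stock",g<75)):
        k,l,st,c=cv2.connectedComponentsWithStats(m.astype(np.uint8))
        out[n]=[(l==i,st[i]) for i in range(1,k) if st[i][4]>300]
    return out
def rect(mask,P,z):
    c=max(cv2.findContours(mask.astype(np.uint8),0,1)[0],key=cv2.contourArea)[:,0]
    w=np.array([onz(P,p,z) for p in c])*1000
    (x,y),(a,b),t=cv2.minAreaRect(w.astype(np.float32))
    if a<b:a,b,t=b,a,t+90
    return np.round([x,y,a,b,t],1)
E
python3 - <<'E'
from h import *
im=cv2.imread("pics/w1.png");P=np.load("w1.npy")
g=cv2.cvtColor(im,cv2.COLOR_BGR2GRAY)
print(g[180,225:300:3],g[115:165:3,320])
for n,L in meas(im,P).items():
    for m,s in L: print(n,s,rect(m,P,.0165 if n=="blade" else .026))
E
```

```text
[166 166 167 169 170  86  79  96  82  38  45  42  41  38  38  99  93 172
 167 169 169 170 170 170 169] [170 168 169 138 206 209 207 208 206 205 200 201 184 168 169 169 168]
blade [   0    0   88  146 9090] [ 3.635e+02 -3.526e+02  1.292e+02  8.080e+01  2.000e-01]
blade [   106      0    406    378 106292] [467.7 -69.9 420.3 394.8  97. ]
blade [ 245    0  267   38 4990] [269.2 -66.4 227.4  26.8  90.2]
blade [ 72  28  14  51 468] [ 3.398e+02 -3.176e+02  4.010e+01  1.090e+01  2.000e-01]
blade [  90  204   15   96 1061] [ 532.8 -304.6  110.1   14.     0. ]
stock [445 105  27  20 449] [349.7  16.6  23.   16.3 101.1]
stock [   0  139   88   22 1154] [ 425.6 -347.2   78.8   15.4   90.3]
stock [ 245  177   30   54 1253] [ 454.1 -145.6   53.7   27.8    6.7]
stock [    0   254   512   130 28534] [ 589.4 -131.9  591.1  166.    97. ]
```

```bash
python3 -m crank '{"dp":[[0.1,0.1,-0.6],[0.1,0.1,-0.6],[0.1,0.1,-0.6]],"delta_rot":[[0,0,0],[0,0,0],[0,0,0]],"fingers":[-1,-1,-1]}'
python3 - <<'E'
from h import *
s=ctrl.sense();im=ctrl.get_image("wrist");cv2.imwrite("pics/w2.png",im);P=cam("wrist",s);np.save("w2.npy",P)
print(s["position"],s["eef_rot"])
for n,L in meas(im,P).items():
    for m,t in L: print(n,t,rect(m,P,.0165 if n=="blade" else .026))
P1=np.load("w1.npy")
for q in ["square","stock_end_a"]:
    for x in ctrl.place_of("wrist",q): u=x["point"][::-1];print(q,np.round(u,1),round(x["p"],2),onz(P,u,0 if q=="square" else .006).round(4), [tri([P1,P],[v,u]).round(4) for v in ((259.2,172.2),(273.8,127.6),(273.9,218.7))])
E
```

```text
t: 4.72
position: [0.4399, -0.1458, 0.1412]
eef_rot: [-0.2, 3.135, -0.001]
force: [-0.6, -0.5, 0.2]
grip_width: 0.997
grip_force: 0.0
[ 0.43993675 -0.14578002  0.14122776] [-1.99794456e-01  3.13518320e+00 -7.11806561e-04]
blade [   0    0   37  140 4271] [ 372.5 -320.6   96.9   26.4  176.1]
blade [    62      0    450    378 117308] [448.7 -96.9 344.7 328.4  18.1]
blade [  43  219   22  107 1623] [ 533.7 -302.7  103.4   14.1    0. ]
blade [  64  235   39   79 1698] [ 5.323e+02 -2.780e+02  7.640e+01  3.110e+01  1.000e-01]
stock [478  93  34  25 718] [350.5  15.1  24.1  16.2  97.3]
stock [  0 137  38  21 650] [ 422.4 -317.6   27.1   13.3   89.4]
stock [ 230  182   38   66 1932] [ 454.1 -145.5   53.8   28.9    8.7]
stock [270 205  24  35 448] [ 456.7 -119.3   28.6   17.5    6.7]
stock [    0   254   512   130 27843] [ 552.3 -126.5  473.6  132.9   97.3]
square [249.  177.3] 0.95 [ 0.4307 -0.1481] [array([ 0.4274, -0.1488,  0.0103]), array([ 0.3577, -0.1587,  0.2779]), array([ 0.3534, -0.1603,  0.3116])]
stock_end_a [266.7 232.2] 0.91 [ 0.4751 -0.1272] [array([ 0.3668, -0.1582,  0.2571]), array([ 0.3562, -0.1594,  0.2792]), array([ 0.4739, -0.1276,  0.0087])]
```

```bash
python3 - <<'E'
from h import *
for i in (1,2):
    im=cv2.imread(f"pics/w{i}.png");P=np.load(f"w{i}.npy");g=cv2.cvtColor(im,cv2.COLOR_BGR2GRAY)
    k,l,st,c=cv2.connectedComponentsWithStats(cv2.morphologyEx((g>185).astype(np.uint8),2,np.ones((3,3))))
    for j in range(1,k):
        if st[j][4]>1000 and abs(st[j][1]-122)<25: print("blade",st[j],rect(l==j,P,.0165))
    # stock by not-bench: bench ~ 168 ; stock corners subpixel visible edges right side
    m=((g<125)).astype(np.uint8); m[:,300:]=0;m[250:]=0
    k,l,st,c=cv2.connectedComponentsWithStats(m)
    for j in range(1,k):
        if st[j][4]>500 : print("dark",st[j],rect(l==j,P,.026))
E
```

```text
blade [ 274  124  108   30 2770] [385.5 -91.2  98.6  25.1  98.8]
dark [    0     0   275   250 30704] [ 407.1 -274.7  273.4  219.9   97.1]
blade [ 265  116  135   36 4332] [385.6 -91.5  99.2  24.7  98.7]
dark [    0     0   295   250 31172] [ 405.8 -234.1  234.   176.1   97.3]
```

```bash
python3 -m crank '{"dp":[[-0.11,-0.03,-0.5],[-0.11,-0.03,-0.8],[-0.11,-0.03,-0.8]],"delta_rot":[[0,0,0.03],[0,0,0.03],[0,0,0.03]],"fingers":[-0.3,-0.3,-0.3]}'
python3 -m crank '{"dp":[[0,0,-0.28],[0,0,-0.28],[0,0,-0.28],[0,0,-0.28],[0,0,-0.28],[0,0,-0.28],[0,0,-0.28]],"delta_rot":[[0,0,0],[0,0,0],[0,0,0],[0,0,0],[0,0,0],[0,0,0],[0,0,0]],"fingers":[-0.3,-0.3,1,1,1,1,1]}' 50
```

```text
t: 5.25
position: [0.4285, -0.1487, 0.0602]
eef_rot: [0.237, -3.131, 0.001]
force: [-0.6, 0.9, 0.1]
grip_width: 0.651
grip_force: 0.0
t: 6.12
position: [0.4299, -0.1492, 0.0339]
eef_rot: [-0.236, 3.13, -0.003]
force: [-0.5, -1.1, 7.4]
grip_width: 0.31
grip_force: 49.0
```

```bash

python3 -m crank '{"dp":[[0,0,0.25],[0,0,0.3],[0.3,0.75,0.3],[0.3,0.75,0.3],[0.3,0.75,0.3],[0.3,0.75,0.3],[0.3,0.75,0.3]],"delta_rot":[[0,0,0],[0,0,0],[0,0,-1],[0,0,-1],[0,0,-1],[0,0,-1],[0,0,-1]],"fingers":[1,1,1,1,1,1,1]}'
python3 -m crank '{"dp":[[0.4,0.75,0],[0.4,0.75,0],[0.4,0.75,0],[0.4,0.75,0],[0.4,0.75,0]],"delta_rot":[[0,0,-1],[0,0,-1],[0,0,-1],[0,0,-1],[0,0,-1]],"fingers":[1,1,1,1,1]}'
python3 -m crank '{"dp":[[0.1,0.76,0],[0.1,0.76,0],[0.1,0.76,0]],"delta_rot":[[0,0,-0.19],[0,0,-0.19],[0,0,-0.19]],"fingers":[1,1,1]}'
python3 - <<'E'
from h import *
s=ctrl.sense();im=ctrl.get_image("wrist");cv2.imwrite("pics/w3.png",im);P=cam("wrist",s);np.save("w3.npy",P)
print(s["position"],s["eef_rot"],s["qpos"].round(2) if hasattr(s["qpos"],"round") else s["qpos"])
for q in ["square","plate","stock_end_a"]:
    for x in ctrl.place_of("wrist",q): u=x["point"][::-1];print(q,np.round(u,1),round(x["p"],2),onz(P,u,0).round(4))
t=cv2.imread("pics/top.png");T=cam("top");g=cv2.cvtColor(t,cv2.COLOR_BGR2GRAY)
k,l,st,c=cv2.connectedComponentsWithStats((g>165).astype(np.uint8))
for j in range(1,k):
    if 180<c[j][0]<250 and 100<c[j][1]<180 and st[j][4]>300: print(st[j],rect(l==j,T,.012))
t=cv2.imread("pics/scene.png");T=cam("scene");g=cv2.cvtColor(t,cv2.COLOR_BGR2GRAY)
k,l,st,c=cv2.connectedComponentsWithStats((g>150).astype(np.uint8))
for j in range(1,k):
    if 140<c[j][0]<230 and 170<c[j][1]<230 and st[j][4]>300: print(st[j],rect(l==j,T,.012))
E
```

```text
t: 7.0
position: [0.4586, -0.0733, 0.0621]
eef_rot: [-0.979, -2.985, 0.001]
force: [-0.4, -0.1, -5.0]
grip_width: 0.314
grip_force: 52.3
t: 7.62
position: [0.4985, 0.0017, 0.062]
eef_rot: [-2.045, -2.385, 0.001]
force: [-0.2, 0.3, -4.9]
grip_width: 0.309
grip_force: 52.3
t: 8.0
position: [0.5089, 0.0797, 0.0622]
eef_rot: [-2.211, -2.231, -0.001]
force: [-0.3, -1.4, -5.9]
grip_width: 0.311
grip_force: 52.3
[0.50892143 0.07972189 0.06215517] [-2.21055215e+00 -2.23096966e+00 -1.13545733e-03] [-0.22  0.64 -0.03  2.19  0.05  0.31 -0.28]
square [250.9 250. ] 0.66 [0.5077 0.0632]
plate [482.3 236.8] 0.9 [0.6499 0.0736]
plate [277.2 327.2] 0.48 [0.526  0.0057]
stock_end_a [280.5 166.9] 0.93 [0.5243 0.1162]
stock_end_a [279.  328.9] 0.62 [0.5273 0.0043]
[ 190  136   58   35 1192] [634.   74.6 148.7  91.3  88.7]
```

View pics/w3.png

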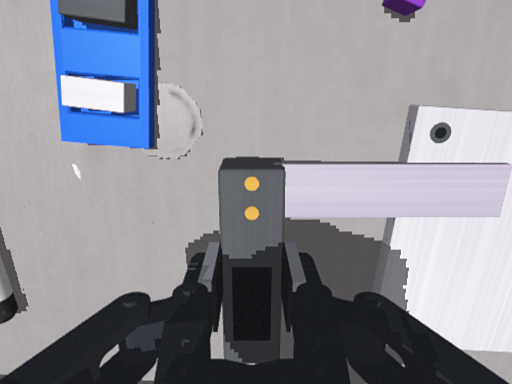

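The wrist view shows the square held with its blade already pointing over the plate. The plate's front-left top corner is at about (415,105), and its front edge slants down to about (385,345). Next I measure this edge and the held square's yaw.

```bash
python3 - <<'E'
from h import *
im=cv2.imread("pics/w3.png");P=np.load("w3.npy");g=cv2.cvtColor(im,cv2.COLOR_BGR2GRAY).astype(float)
for r in (108,120,135,150,225,250,300,340): print(r,g[r,375:428:2].astype(int))
# blade edges
for c in (300,340,380): print(c,g[155:226:2,c].astype(int))
E
```

```text
108 [173 174 171 172 174 173 173 172 172 172 172 170 169 170 169 172 173 118
 116 117 117 120 224 234 233 233 236]
120 [170 172 173 171 171 173 172 173 174 171 171 173 172 174 173 175 119 115
 120 119 147 230 231 229 232 236 235]
135 [175 176 173 174 176 176 175 175 174 177 175 176 176 178 155 117 118  96
  90 222 235 229 231 234 236 235 235]
150 [178 177 175 175 176 177 178 174 176 176 176 176 177 120 117 119 119 111
 236 231 232 233 236 236 236 234 233]
225 [174 172 174 172 176 135 115 119 120 119 236 235 234 237 240 239 240 236
 236 238 235 232 236 239 233 233 233]
250 [ 82  82  82  92  93  96  98 111 120 114 115 120 111 241 239 237 240 239
 235 238 239 236 234 235 238 235 235]
300 [ 28  35  32  33  33  33  22  58 110 122 123 121 118 119 118 119 122 239
 240 237 236 238 242 245 241 240 237]
340 [31 27 31 25 29 28 30 24 26 29 26 29 27 24 38 30 33 27 24 25 28 29 29 28
 28 25 28]
300 [174 175 178  81  99 213 211 208 210 209 210 209 210 211 209 210 212 213
 214 210 213 208 208 209 205 201 205 208 205 204 204 185 133  78  82  82]
340 [175 175 180 134 100 211 208 206 210 211 210 208 212 210 211 208 213 214
 213 211 212 206 208 208 202 203 203 208 205 202 204 183 172 173 174 173]
380 [176 172 175 132  92 210 206 202 208 208 208 207 208 211 208 206 209 211
 210 210 209 210 208 207 200 205 205 205 203 203 206 182 177 175 175 172]
```

```bash
python3 - <<'E'
from h import *
im=cv2.imread("pics/w3.png");P=np.load("w3.npy");g=cv2.GaussianBlur(cv2.cvtColor(im,cv2.COLOR_BGR2GRAY),(3,3),0).astype(float)
def fitl(W): 
    (vx,vy,x,y)=cv2.fitLine(np.float32(W)*1000,cv2.DIST_HUBER,0,.01,.01).ravel(); return np.degrees(np.arctan2(vy,vx)).round(2),(x.round(1),y.round(1)),(x+vx/vy*(77-y)).round(1)
rows=[r for r in range(108,156,3)]+[222,224,226]
for nm,z,f in (("top",.012,lambda r:380+np.argmax(np.diff(g[r,380:430]))+.5),("bot",0,lambda r:376+np.argmin(np.diff(g[r,376:415]))+.5)):
    px=[(f(r),r) for r in rows]; print(nm,px[0],px[-1],fitl([onz(P,p,z) for p in px]))
up=[];lo=[]
for c in range(295,400,5):
    up.append((c,155+np.argmax(np.diff(g[155:180,c]))+.5))
    lo.append((c,205+np.argmin(np.diff(g[205:224,c]))+.5))
for z in (.0405,.0425,.0445): print(z,up[0],up[-1],fitl([onz(P,p,z) for p in up])[:2],lo[0],fitl([onz(P,p,z) for p in lo])[:2])
# stock visible top end corners
print("yaw tool",np.degrees(2*np.arctan2(-2.23097,-2.21055)))
E
```

```text
top (np.float64(417.5), 108) (np.float64(393.5), 226) (np.float32(87.07), (np.float32(591.4), np.float32(137.2)), np.float32(588.3))
bot (np.float64(408.5), 108) (np.float64(384.5), 226) (np.float32(86.71), (np.float32(591.6), np.float32(128.6)), np.float32(588.7))
0.0405 (295, np.float64(163.5)) (395, np.float64(163.5)) (np.float32(0.55), (np.float32(547.2), np.float32(127.1))) (295, np.float64(218.5)) (np.float32(2.81), (np.float32(552.4), np.float32(101.2)))
0.0425 (295, np.float64(163.5)) (395, np.float64(163.5)) (np.float32(0.55), (np.float32(548.9), np.float32(127.5))) (295, np.float64(218.5)) (np.float32(2.81), (np.float32(551.7), np.float32(102.0)))
0.0445 (295, np.float64(163.5)) (395, np.float64(163.5)) (np.float32(0.55), (np.float32(548.9), np.float32(128.0))) (295, np.float64(218.5)) (np.float32(2.82), (np.float32(551.1), np.float32(102.8)))
yaw tool -269.4731661348452
```

```bash

python3 -m crank '{"dp":[[0.57,0.01,0],[0.57,0.01,0],[0.57,0.01,-0.2],[0.57,0.01,-0.2]],"delta_rot":[[0,0,-0.08],[0,0,-0.08],[0,0,-0.08],[0,0,-0.08]],"fingers":[1,1,1,1]}'
python3 -m crank '{"dp":[[0,0,-0.04],[0,0,-0.08],[0,0,-0.08]],"delta_rot":[[0,0,0],[0,0,0],[0,0,0]],"fingers":[1,1,1]}'
python3 -m crank '{"dp":[[0.02,0,0],[0.04,0,0],[0.05,0,0]],"delta_rot":[[0,0,0],[0,0,0],[0,0,0]],"fingers":[1,1,1]}'
python3 - <<'E'
from h import *
s=ctrl.sense();im=ctrl.get_image("wrist");cv2.imwrite("pics/w4.png",im);P=cam("wrist",s);np.save("w4.npy",P)
print(s["position"],s["force"])
E
```

```text
t: 8.7
position: [0.5643, 0.0768, 0.0411]
eef_rot: [-2.288, -2.15, 0.006]
force: [0.0, 0.6, -5.7]
grip_width: 0.308
grip_force: 52.4
t: 9.07
position: [0.5659, 0.0786, 0.0343]
eef_rot: [-2.288, -2.153, 0.0]
force: [-0.4, 0.2, -5.7]
grip_width: 0.312
grip_force: 52.5
t: 9.45
position: [0.5714, 0.0787, 0.0345]
eef_rot: [2.288, 2.153, 0.001]
force: [0.3, -0.6, -6.4]
grip_width: 0.309
grip_force: 52.5
[0.5714119  0.07865975 0.03445357] [ 0.32943294 -0.58067895 -6.36833098]
```

View pics/w4.png

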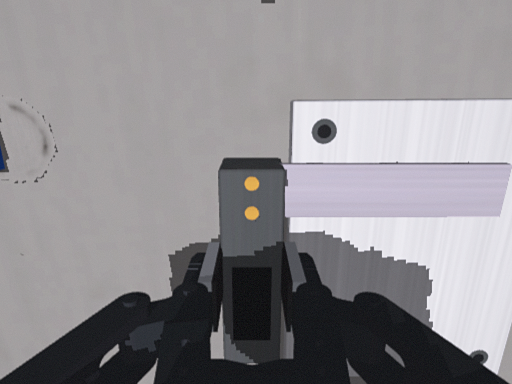

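The wrist view shows the stock parallel to the plate edge with a gap of a few pixels near (290,200), and the blade over the plate. The square still hangs from the gripper, so I lower it onto the bench and then creep forward.

```bash

python3 -m crank '{"dp":[[0,0,-0.01],[0,0,-0.01]],"delta_rot":[[0,0,0],[0,0,0]],"fingers":[1,1]}'
python3 -m crank '{"dp":[[0.01,0,-0.002],[0.015,0,-0.005],[0.015,0,-0.005]],"delta_rot":[[0,0,0],[0,0,0],[0,0,0]],"fingers":[1,1,1]}'
```

```text
t: 9.75
position: [0.5714, 0.0787, 0.034]
eef_rot: [2.288, 2.152, 0.001]
force: [-1.0, -0.4, 3.3]
grip_width: 0.308
grip_force: 53.4
t: 10.12
position: [0.5715, 0.0787, 0.034]
eef_rot: [-2.287, -2.152, 0.002]
force: [-4.0, 0.2, 10.4]
grip_width: 0.312
grip_force: 54.3
```

```bash

python3 -m crank '{"dp":[[0,0,0.01],[0,0,0.01]],"delta_rot":[[0,0,0],[0,0,0]],"fingers":[1,1]}'
python3 -m crank '{"dp":[[0.01,0,0],[0.02,0,0],[0.02,0,0]],"delta_rot":[[0,0,0],[0,0,0],[0,0,0]],"fingers":[1,1,1]}'
```

```text
t: 10.38
position: [0.5715, 0.0787, 0.034]
eef_rot: [-2.287, -2.152, 0.002]
force: [-3.3, 0.3, 7.1]
grip_width: 0.312
grip_force: 53.8
t: 10.75
position: [0.5717, 0.0787, 0.0341]
eef_rot: [-2.285, -2.151, 0.007]
force: [-6.5, 0.5, 9.6]
grip_width: 0.306
grip_force: 54.2
```

```bash

python3 -m crank '{"dp":[[0.01,0,0.005],[0.03,0,0.01],[0.04,0,0.01],[0.04,0,0.01]],"delta_rot":[[0,0,0],[0,0,0],[0,0,0],[0,0,0]],"fingers":[1,1,1,1]}'
python3 - <<'E'
from h import *
s=ctrl.sense();im=ctrl.get_image("wrist");cv2.imwrite("pics/w5.png",im);P=cam("wrist",s)
cv2.imwrite("pics/w5c.png",cv2.resize(im[90:340,200:400],(640,800*1)[:2] if 0 else (480,600),interpolation=cv2.INTER_CUBIC))
E
```

```text
t: 11.25
position: [0.5757, 0.0785, 0.0341]
eef_rot: [-2.284, -2.152, 0.008]
force: [-6.7, 1.3, 2.4]
grip_width: 0.309
grip_force: 53.3
```

View pics/w5c.png

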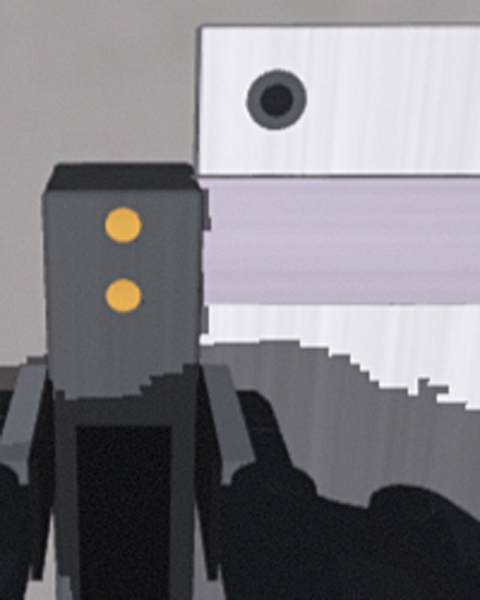

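The crop shows the stock's inner face at the plate edge (x≈200 in the crop), with the edge line continuing straight down from the plate's left corner. I now check that the contact is real by pushing a little harder.

```bash

python3 -m crank '{"dp":[[0.01,0,0.003],[0.02,0,0.003],[0.02,0,0.003]],"delta_rot":[[0,0,0],[0,0,0],[0,0,0]],"fingers":[1,1,1]}'
python3 -m crank '{"dp":[[0.01,0,0],[0.02,0,0],[0.02,0,0]],"delta_rot":[[0,0,0],[0,0,0],[0,0,0]],"fingers":[1,1,1]}'
```

```text
t: 11.68
position: [0.5758, 0.0785, 0.0341]
eef_rot: [-2.282, -2.151, 0.013]
force: [-8.4, 0.3, 4.0]
grip_width: 0.308
grip_force: 53.4
t: 12.05
position: [0.5759, 0.0785, 0.0341]
eef_rot: [-2.28, -2.15, 0.017]
force: [-11.3, 2.2, 5.3]
grip_width: 0.31
grip_force: 53.7
```

```bash

python3 -m crank '{"dp":[[-0.02,0,0],[-0.04,0,0],[-0.04,0,0],[-0.04,0,0],[-0.04,0,0],[-0.04,0,0],[-0.04,0,0.3],[-0.04,0,0.4]],"delta_rot":[[0,0,0],[0,0,0],[0,0,0],[0,0,0],[0,0,0],[0,0,0],[0,0,0],[0,0,0]],"fingers":[1,1,1,-0.2,-0.2,-0.2,-0.2,-0.2]}'
python3 -m crank '{"dp":[[-0.4,0,0],[-0.5,0,0],[-0.5,0,0]],"delta_rot":[[0,0,0],[0,0,0],[0,0,0]],"fingers":[1,1,1]}'
python3 - <<'E'
from h import *
s=ctrl.sense();im=ctrl.get_image("wrist");cv2.imwrite("pics/w6.png",im);P=cam("wrist",s);np.save("w6.npy",P)
print(s["position"],s["eef_rot"])
for q in ["stock_end_a","square","plate"]:
    for x in ctrl.place_of("wrist",q): u=x["point"][::-1];print(q,np.round(u,1),round(x["p"],2),onz(P,u,.006 if "s"==q[0] else 0).round(4))
E
```

```text
t: 13.05
position: [0.5802, 0.0788, 0.0766]
eef_rot: [2.287, 2.151, 0.005]
force: [0.4, -0.1, 0.5]
grip_width: 0.604
grip_force: 0.0
t: 13.42
position: [0.5282, 0.0786, 0.075]
eef_rot: [2.288, 2.153, -0.0]
force: [0.9, 0.7, 0.6]
grip_width: 0.003
grip_force: 0.0
[0.5282108  0.07862615 0.07501013] [ 2.28767215e+00  2.15314420e+00 -1.09404718e-04]
stock_end_a [356.5 145.7] 0.85 [0.5913 0.1223]
stock_end_a [345.9 282.6] 0.74 [0.5875 0.0307]
square [324.3 216.4] 0.8 [0.5728 0.0791]
plate [441.  213.5] 0.72 [0.6489 0.0741]
```

View pics/w6.png

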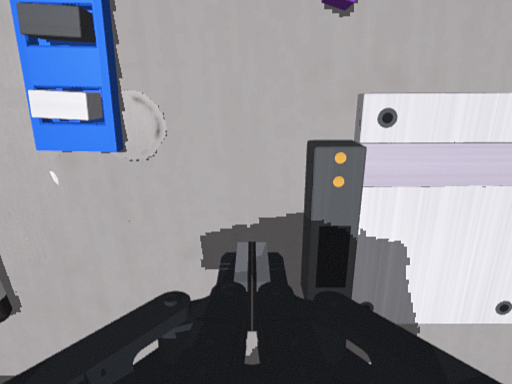

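The wrist view shows the square released with its stock at (335,220) seated along the plate edge and the blade over the plate; the jaws are shut behind it at (252,250). I now push the stock's back at its middle with the shut jaws so that it squares itself to the plate.

```bash

python3 -m crank '{"dp":[[0,0,-0.5],[0,0,-0.5],[0.12,0,-0.5],[0.15,0,-0.5],[0.17,0,-0.5],[0.18,0,-0.5],[0.18,0,-0.5]],"delta_rot":[[0,0,0],[0,0,0],[0,0,0],[0,0,0],[0,0,0],[0,0,0],[0,0,0]],"fingers":[1,1,1,1,1,1,1]}'
python3 -m crank '{"dp":[[0.01,0,0],[0.02,0,0],[0.02,0,0]],"delta_rot":[[0,0,0],[0,0,0],[0,0,0]],"fingers":[1,1,1]}'
```

```text
t: 14.5
position: [0.5465, 0.0786, 0.0255]
eef_rot: [2.288, 2.153, 0.0]
force: [0.2, -0.3, 0.3]
grip_width: -0.0
grip_force: 0.0
t: 14.88
position: [0.5477, 0.0786, 0.025]
eef_rot: [-2.287, -2.152, 0.002]
force: [-1.9, 0.3, 1.5]
grip_width: 0.0
grip_force: 0.8
```

```bash

python3 -m crank '{"dp":[[0.02,0,0],[0.04,0,0],[0.05,0,0],[0.05,0,0]],"delta_rot":[[0,0,0],[0,0,0],[0,0,0],[0,0,0]],"fingers":[1,1,1,1]}'
python3 -m crank '{"dp":[[0.02,0,0],[0.03,0,0],[0.03,0,0],[0.03,0,0]],"delta_rot":[[0,0,0],[0,0,0],[0,0,0],[0,0,0]],"fingers":[1,1,1,1]}'
```

```text
t: 15.38
position: [0.548, 0.0784, 0.0246]
eef_rot: [-2.282, -2.15, 0.014]
force: [-8.8, 0.7, 6.3]
grip_width: -0.0
grip_force: 4.3
t: 15.88
position: [0.5481, 0.0784, 0.0244]
eef_rot: [-2.279, -2.148, 0.021]
force: [-11.8, 0.9, 10.3]
grip_width: -0.005
grip_force: 6.2
```

The push reached 11.8 N with no movement, so the stock is seated flush. Next I back off and go over the tray.

```bash

python3 -m crank '{"dp":[[-0.15,0,0],[-0.3,0,0],[-0.4,0,0.6],[-0.9,0.6,0.9],[-0.9,0.8,0.9],[-0.9,0.8,0.9],[-0.9,0.8,0.9]],"delta_rot":[[0,0,0],[0,0,0],[0,0,0],[0,0,0],[0,0,0],[0,0,0],[0,0,0]],"fingers":[1,1,1,1,-0.2,-0.2,-0.2]}'
python3 -m crank '{"dp":[[-0.25,0.5,0],[-0.25,0.5,0],[-0.25,0.5,0]],"delta_rot":[[0,0,0],[0,0,0],[0,0,0]],"fingers":[-0.2,-0.2,-0.2]}'
python3 - <<'E'
from h import *
s=ctrl.sense();im=ctrl.get_image("wrist");cv2.imwrite("pics/w7.png",im);P=cam("wrist",s);np.save("w7.npy",P)
print(s["position"],s["eef_rot"])
for q in ["brass_coupon","tray"]:
    for x in ctrl.place_of("wrist",q): u=x["point"][::-1];print(q,np.round(u,1),round(x["p"],2),onz(P,u,.003 if "b"==q[0] else 0).round(4))
hsv=cv2.cvtColor(im,cv2.COLOR_BGR2HSV)
m=cv2.inRange(hsv,(12,90,60),(32,255,255));k,l,st,c=cv2.connectedComponentsWithStats(m)
for j in range(1,k):
    if st[j][4]>200: print("brass",st[j],c[j].round(1),rect(l==j,P,.021)); v=hsv[l==j][:,2]; print(np.percentile(v,[5,25,50,75,95]))
E
```

```text
t: 16.75
position: [0.4669, 0.1581, 0.1151]
eef_rot: [2.288, 2.152, 0.001]
force: [0.6, 0.1, 0.1]
grip_width: 0.597
grip_force: 0.0
t: 17.12
position: [0.442, 0.2073, 0.1147]
eef_rot: [2.289, 2.151, -0.001]
force: [1.0, 0.3, 0.2]
grip_width: 0.601
grip_force: 0.0
[0.4419563  0.20730214 0.1147088 ] [ 2.28900206e+00  2.15067759e+00 -1.43012567e-03]
brass_coupon [440.8 181.4] 0.84 [0.5812 0.2127]
brass_coupon [246.7 161.7] 0.7 [0.4392 0.2363]
tray [246.  214.4] 0.8 [0.4358 0.1945]
brass [ 404   77  108   27 1049] [460.5  90.9] [574.6 277.   66.3   7.3   5.1]
[129. 172. 196. 211. 224.]
brass [ 223  156   45   24 1015] [244.8 167.3] [438.3 236.3  29.5  16.  174.9]
[116. 229. 231. 234. 239.]
```

View pics/w7.png

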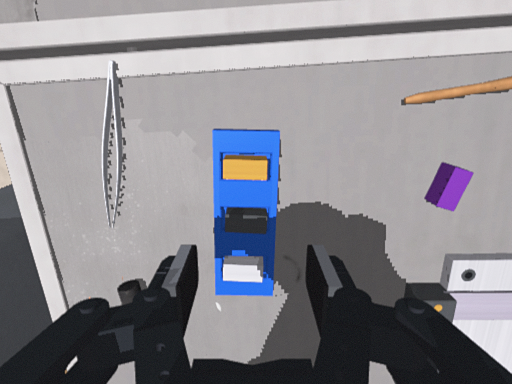

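The wrist view shows the tray with the brass coupon at (245,167), dark at (245,219) and pale at (243,268); a purple look-alike lies outside at (449,187). I take a second, closer view for height and yaw.

```bash

python3 -m crank '{"dp":[[-0.03,0.28,-0.3],[-0.03,0.28,-0.3],[-0.03,0.28,-0.3]],"delta_rot":[[0,0,0],[0,0,0],[0,0,0]],"fingers":[-0.2,-0.2,-0.2]}'
python3 - <<'E'
from h import *
s=ctrl.sense();im=ctrl.get_image("wrist");cv2.imwrite("pics/w8.png",im);P=cam("wrist",s);np.save("w8.npy",P)
print(s["position"],s["eef_rot"])
res=[]
for n in (7,8):
    im=cv2.imread(f"pics/w{n}.png");P=np.load(f"w{n}.npy");hsv=cv2.cvtColor(im,cv2.COLOR_BGR2HSV)
    m=cv2.inRange(hsv,(12,90,205),(32,255,255));m[:,350:]=0;k,l,st,c=cv2.connectedComponentsWithStats(m)
    for j in range(1,k):
        if st[j][4]>300: print("brass",st[j],c[j].round(1),rect(l==j,P,.021));res.append((P,c[j]))
    for x in ctrl.place_of("wrist","brass_coupon") if n==8 else []: u=x["point"][::-1];print(np.round(u,1),round(x["p"],2),onz(P,u,.003).round(4))
    b=cv2.inRange(hsv,(105,150,60),(125,255,255));b[:,350:]=0; print("tray",rect(b,P,.011))
print(tri(*zip(*res)).round(4))
E
```

```text
t: 17.65
position: [0.4388, 0.2352, 0.0852]
eef_rot: [2.289, 2.151, -0.002]
force: [0.4, -0.2, -0.4]
grip_width: 0.602
grip_force: 0.0
[0.43876116 0.23521465 0.08518847] [ 2.28922679e+00  2.15073998e+00 -1.59628254e-03]
brass [223 160  44  20 826] [244.5 169.3] [438.  234.9  29.2  13.1 174.9]
tray [435.2 195.3 130.3  45.9  85.3]
brass [229 214  48  15 556] [252.3 220.3] [438.4 237.   28.8   8.8 174.9]
[464.4 231.9] 0.86 [0.5809 0.213 ]
[251.6 211.4] 0.78 [0.4379 0.2367]
tray [435.2 196.2 131.9  45.8  85.4]
[0.4377 0.2317 0.0064]
```

```bash
python3 - <<'E'
from h import *
A,B=np.load("w7.npy"),np.load("w8.npy")
print(tri([A,B],[(246.7,161.7),(251.6,211.4)]).round(4))
# top face far edge (upper row) in both
r=[]
for n,P in ((7,A),(8,B)):
    hsv=cv2.cvtColor(cv2.imread(f"pics/w{n}.png"),cv2.COLOR_BGR2HSV)
    m=cv2.inRange(hsv,(12,90,40),(32,255,255));m[:,350:]=0;m[:140]=0
    k,l,st,c=cv2.connectedComponentsWithStats(m);j=1+np.argmax(st[1:,4]);print(st[j],rect(l==j,P,.021))
E
python3 -m crank '{"dp":[[-0.005,0,-0.3],[-0.005,0,-0.45],[-0.005,0,-0.53],[-0.005,0,-0.53]],"delta_rot":[[0,0,-0.03],[0,0,-0.03],[0,0,-0.03],[0,0,-0.03]],"fingers":[-0.2,-0.2,-0.2,-0.2]}'
```

```text
[4.385e-01 2.358e-01 4.000e-04]
[ 223  156   45   24 1015] [438.3 236.3  29.5  16.  174.9]
[ 228  205   49   30 1362] [438.3 237.9  29.5  19.  175.2]
t: 18.25
position: [0.4379, 0.2363, 0.0319]
eef_rot: [-2.313, -2.126, 0.001]
force: [-0.1, 0.4, -0.7]
grip_width: 0.597
grip_force: 0.0
```

```bash

python3 -m crank '{"dp":[[0,0,0],[0,0,0],[0,0,0],[0,0,0],[0,0,0.3],[0,0,0.6],[0,0,0.6]],"delta_rot":[[0,0,0],[0,0,0],[0,0,0],[0,0,0],[0,0,0],[0,0,0],[0,0,0]],"fingers":[1,1,1,1,1,1,1]}' 30
python3 - <<'E'
from h import *
s=ctrl.sense();im=ctrl.get_image("wrist");cv2.imwrite("pics/w9.png",im);P=cam("wrist",s)
hsv=cv2.cvtColor(im,cv2.COLOR_BGR2HSV)
m=cv2.inRange(hsv,(12,90,40),(32,255,255));m[:,350:]=0;m[:140]=0
k,l,st,c=cv2.connectedComponentsWithStats(m);j=1+np.argmax(st[1:,4]);z=s["position"][2]-.032+.021;print(s["position"],st[j],rect(l==j,P,z))
E
```

```text
t: 19.12
position: [0.4391, 0.2373, 0.0938]
eef_rot: [2.313, 2.125, 0.007]
force: [0.8, -0.3, -0.4]
grip_width: 0.337
grip_force: 30.1
[0.4391302  0.23730434 0.09379734] [ 220  243   64   42 2566] [438.5 239.8  29.1  21.1 175.1]
```

```bash

python3 -m crank '{"dp":[[0.5,-0.4,0.1],[1,-0.8,0.1],[1,-0.8,0.1],[1,-0.8,0.1]],"delta_rot":[[0,0,0],[0,0,0],[0,0,0],[0,0,0]],"fingers":[1,1,1,1]}' 
python3 -m crank '{"dp":[[0.6,-0.5,0],[1,-0.84,0],[1,-0.84,0],[1,-0.84,0],[1,-0.84,0]],"delta_rot":[[0,0,0.03],[0,0,0.03],[0,0,0.03],[0,0,0.03],[0,0,0.03]],"fingers":[1,1,1,1,1]}' 
cat >> h.py <<'E'
def edge(P,g,cols,r0,r1,sign,z):
    "straight edge: strongest vertical step in rows r0..r1 for each column -> (yaw deg, point mm)"
    px=[(c,r0+np.argmax(sign*np.diff(g[r0:r1,c]))+.5) for c in cols]
    W=np.float32([onz(P,p,z) for p in px])*1000
    vx,vy,x,y=cv2.fitLine(W,cv2.DIST_HUBER,0,.01,.01).ravel(); return px[0],px[-1],float(np.degrees(np.arctan2(vy,vx)).round(2)),(round(float(x),1),round(float(y),1))
E
python3 - <<'E'
from h import *
s=ctrl.sense();im=ctrl.get_image("wrist");cv2.imwrite("pics/w10.png",im);P=cam("wrist",s);np.save("w10.npy",P)
print(s["position"],s["eef_rot"])
g=cv2.GaussianBlur(cv2.cvtColor(cv2.imread("pics/w6.png"),cv2.COLOR_BGR2GRAY),(3,3),0).astype(float)
print(edge(np.load("w6.npy"),g,range(370,505,5),178,195,1,.0165))
print(edge(np.load("w6.npy"),g,range(400,505,5),135,152,-1,.0125))
E
```

```text
t: 19.68
position: [0.5372, 0.1559, 0.1008]
eef_rot: [-2.314, -2.123, 0.004]
force: [-0.4, 0.5, -1.4]
grip_width: 0.334
grip_force: 30.1
t: 20.3
position: [0.6356, 0.0755, 0.1014]
eef_rot: [-2.282, -2.155, 0.002]
force: [0.4, 0.9, 0.3]
grip_width: 0.333
grip_force: 30.1
[0.6355791  0.07546278 0.10138223] [-2.28161141e+00 -2.15521476e+00  2.26670057e-03]
((370, np.float64(187.5)), (500, np.float64(185.5)), -2.640000104904175, (626.4, 98.4))
((400, np.float64(141.5)), (500, np.float64(141.5)), -3.450000047683716, (642.5, 122.6))
```

View pics/w10.png

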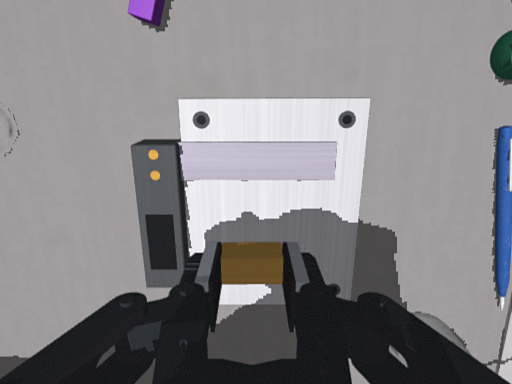

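The wrist view shows the coupon held upright at (252,262), the blade's inner edge at row ~180 across cols 185–335, and the stock flush along the plate's left edge. Next I measure the coupon-to-blade offset in this picture.

```bash
python3 - <<'E'
from h import *
im=cv2.imread("pics/w10.png");P=np.load("w10.npy");g=cv2.GaussianBlur(cv2.cvtColor(im,cv2.COLOR_BGR2GRAY),(3,3),0).astype(float)
print(g[234:290,250].astype(int)); 
print("inner",edge(P,g,range(195,330,5),174,190,1,.0165))
print("outer",edge(P,g,range(195,330,5),136,150,-1,.0125))
zt=.1014-.032+.021
print("plate left top rows")
px=[(165+np.argmax(np.diff(g[r,165:195]))+.5,r) for r in list(range(104,138,3))+list(range(195,235,5))]
px2=[(165+np.argmax(np.diff(g[r,165:195]))+.5,r) for r in range(104,138,3)]
for p in (px2,): W=np.float32([onz(P,q,.012) for q in p])*1000; v=cv2.fitLine(W,2,0,.01,.01).ravel(); print(np.degrees(np.arctan2(v[1],v[0])),v[2:])
print("coupon bot edge",edge(P,g,range(225,282,4),236,248,-1,zt-.018))
print("coupon mid edge",edge(P,g,range(225,282,4),250,268,-1,zt),edge(P,g,range(225,282,4),250,268,1,zt))
print("coupon far edge",edge(P,g,range(225,282,4),278,290,1,zt))
for q in ["stock_end_a","square","plate","brass_coupon"]:
    for x in ctrl.place_of("wrist",q): u=x["point"][::-1];print(q,np.round(u,1),round(x["p"],2),onz(P,u,.006 if "st"==q[:2] else 0 if q[0] in"sp" else zt-.018).round(4))
E
```

```text
[106 106 107 107 107 108 106 100  90  80  74  73  73  72  71  72  72  71
  71  71  71  71  71  73  76  79  80  81  81  81  82  81  80  80  81  82
  81  80  81  81  81  81  81  82  83  84  84  81  80 112 179 224 231 229
 228 228]
inner ((195, np.float64(179.5)), (325, np.float64(179.5)), -3.190000057220459, (650.2, 97.5))
outer ((195, np.float64(140.5)), (325, np.float64(140.5)), -3.2100000381469727, (633.4, 123.3))
plate left top rows
86.743126 [592.05084 138.09344]
coupon bot edge ((225, np.float64(241.5)), (281, np.float64(242.5)), -3.2100000381469727, (632.3, 80.8))
coupon mid edge ((225, np.float64(251.5)), (281, np.float64(250.5)), -1.7999999523162842, (636.7, 84.3)) ((225, np.float64(257.5)), (281, np.float64(257.5)), -3.130000114440918, (632.8, 81.3))
coupon far edge ((225, np.float64(283.5)), (281, np.float64(284.5)), -3.6700000762939453, (635.8, 67.5))
stock_end_a [190.7 267.4] 0.94 [0.5861 0.0302]
stock_end_a [185.6 143.8] 0.76 [0.5931 0.1224]
square [170.9 206. ] 0.81 [0.5759 0.0774]
plate [272.8 204.4] 0.95 [0.6495 0.0746]
brass_coupon [250.4 251.2] 0.96 [0.6339 0.0752]
```

```bash

python3 -m crank '{"dp":[[0.06,0.13,0],[0.06,0.13,-0.3],[0.06,0.13,-0.53],[0.06,0.13,-0.53],[0.06,0.13,-0.53]],"delta_rot":[[0,0,0],[0,0,0],[0,0,0],[0,0,0],[0,0,0]],"fingers":[1,1,1,1,1]}' 
python3 - <<'E'
from h import *
s=ctrl.sense();im=ctrl.get_image("wrist");cv2.imwrite("pics/w11.png",im);P=cam("wrist",s);np.save("w11.npy",P)
print(s["position"],s["eef_rot"]);z=s["position"][2]-.029
cv2.imwrite("pics/w11c.png",cv2.resize(im[130:330,120:386],(798,600),interpolation=cv2.INTER_CUBIC))
g=cv2.GaussianBlur(cv2.cvtColor(im,cv2.COLOR_BGR2GRAY),(3,3),0).astype(float)
print(g[170:300,250].astype(int))
E
```

```text
t: 21.18
position: [0.6448, 0.0863, 0.0498]
eef_rot: [2.287, 2.153, 0.002]
force: [-0.1, 0.3, -1.5]
grip_width: 0.337
grip_force: 30.1
[0.64482086 0.0863418  0.04978662] [2.28701253e+00 2.15296163e+00 2.10471170e-03]
[232 232 232 232 232 233 235 231 200 151 136 164 187 189 186 185 187 189
 190 190 190 189 188 189 191 192 191 190 189 188 189 190 192 192 192 190
 189 189 189 190 190 190 189 187 185 184 185 186 186 187 187 186 185 185
 183 183 194 216 231 233 233 233 233 232 232 233 234 237 227 181 124  96
  90  88  88  87  84  77  72  72  73  72  71  70  70  70  71  73  77  80
  81  81  81  81  82  82  81  80  79  80  81  81  81  81  81  81  81  82
  83  84  84  82  81  84  95 106 109 108 108 108 109 109 108 108 108 108
 109 109 108 108]
```

View pics/w11c.png

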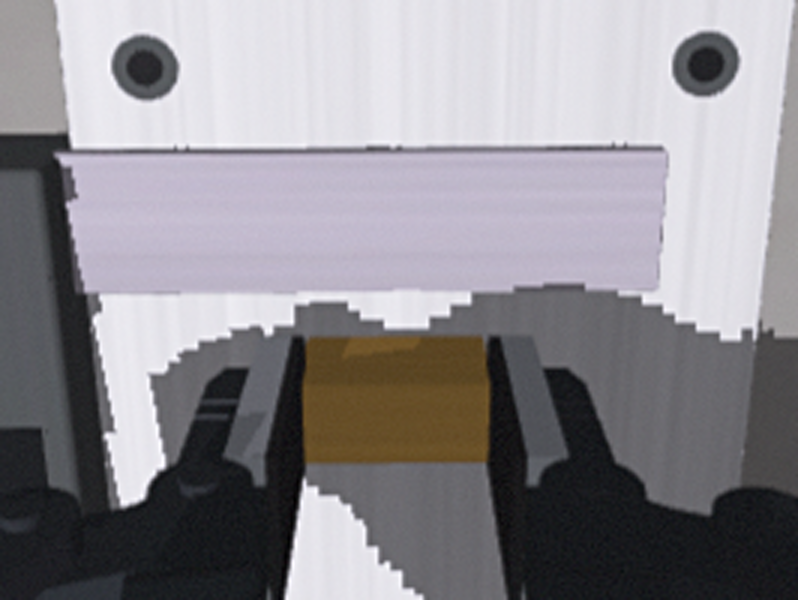

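The crop shows the coupon hanging upright about 15 px short of the blade's inner edge and parallel to it. I compute the gap.

```bash
python3 - <<'E'
from h import *
im=cv2.imread("pics/w11.png");P=np.load("w11.npy");g=cv2.GaussianBlur(cv2.cvtColor(im,cv2.COLOR_BGR2GRAY),(3,3),0).astype(float)
print(ctrl.sense()["position"])
print("inner",edge(P,g,range(236,262,2),218,232,1,.0165))
for z in (.0208,.0198): print("bot",edge(P,g,range(224,280,4),234,248,-1,z))
print("far",edge(P,g,range(224,280,4),278,290,1,.0388))
h=cv2.cvtColor(im,cv2.COLOR_BGR2HSV);m=cv2.inRange(h,(12,100,40),(32,255,255));k,l,st,c=cv2.connectedComponentsWithStats(m);j=1+np.argmax(st[1:,4]);print(st[j])
E
```

```text
[0.64502647 0.08619428 0.05014826]
inner ((236, np.float64(226.5)), (260, np.float64(226.5)), -3.4600000381469727, (643.4, 97.9))
bot ((224, np.float64(241.5)), (276, np.float64(241.5)), -1.3799999952316284, (645.9, 92.6))
bot ((224, np.float64(241.5)), (276, np.float64(241.5)), -1.3799999952316284, (645.9, 92.2))
far ((224, np.float64(284.5)), (276, np.float64(283.5)), -1.840000033378601, (643.4, 78.3))
[ 220  242   64   42 2574]
```

```bash

python3 -m crank '{"dp":[[0,0.03,0],[0,0.045,-0.04],[0,0.045,-0.06],[0,0.045,-0.06],[0,0.045,-0.06]],"delta_rot":[[0,0,0],[0,0,0],[0,0,0],[0,0,0],[0,0,0]],"fingers":[1,1,1,1,1]}' 
python3 - <<'E'
from h import *
s=ctrl.sense();im=ctrl.get_image("wrist");cv2.imwrite("pics/w12.png",im);P=cam("wrist",s);np.save("w12.npy",P)
print(s["position"],s["eef_rot"]);z=s["position"][2]-.029
g=cv2.GaussianBlur(cv2.cvtColor(im,cv2.COLOR_BGR2GRAY),(3,3),0).astype(float)
for c in (232,250,268): print(g[222:262,c].astype(int))
for a in (224,238): print("inner",edge(P,g,range(200,290,2),a,a+12,1,.0165))
print("far",edge(P,g,range(224,280,4),278,292,1,z+.018))
h=cv2.cvtColor(im,cv2.COLOR_BGR2HSV);m=cv2.inRange(h,(12,100,40),(32,255,255));k,l,st,c=cv2.connectedComponentsWithStats(m);j=1+np.argmax(st[1:,4]);print(st[j],onz(P,(252,st[j][1]-.5),z))
E
```

```text
t: 21.85
position: [0.644, 0.09, 0.0431]
eef_rot: [2.288, 2.153, -0.0]
force: [-0.5, 0.6, -0.7]
grip_width: 0.338
grip_force: 30.1
[0.6439593  0.08997427 0.04305589] [ 2.28806606e+00  2.15271503e+00 -2.65556019e-04]
[191 190 189 188 185 183 184 186 187 187 187 186 186 185 185 185 174 142
 109  94  83  74  71  73  73  72  71  71  71  71  70  70  70  70  71  72
  76  79  80  81]
[190 189 188 186 185 185 185 185 186 186 186 186 186 185 184 184 195 219
 223 173 104  71  70  72  72  71  71  71  72  71  71  71  71  71  72  74
  77  80  81  80]
[189 189 187 185 184 183 184 185 187 187 187 186 186 185 186 178 147 114
 101  93  81  73  71  72  72  71  70  72  73  72  72  73  72  71  72  73
  76  79  80  81]
inner ((200, np.float64(228.5)), (288, np.float64(227.5)), -3.180000066757202, (637.0, 103.8))
inner ((200, np.float64(238.5)), (288, np.float64(238.5)), -2.4600000381469727, (644.7, 97.6))
far ((224, np.float64(284.5)), (276, np.float64(283.5)), -1.909999966621399, (642.2, 82.0))
[ 220  242   64   42 2564] [0.64352463 0.0950496 ]
```

```bash

python3 -m crank '{"dp":[[0,0.012,-0.01],[0,0.012,-0.02],[0,0.012,-0.025],[0,0.012,-0.025]],"delta_rot":[[0,0,0],[0,0,0],[0,0,0],[0,0,0]],"fingers":[1,1,1,1]}'
python3 - <<'E'
from h import *
s=ctrl.sense();im=ctrl.get_image("wrist");cv2.imwrite("pics/w13.png",im);P=cam("wrist",s)
print(s["position"],s["eef_rot"]);z=.012
g=cv2.GaussianBlur(cv2.cvtColor(im,cv2.COLOR_BGR2GRAY),(3,3),0).astype(float)
for c in (232,250,268): print(g[230:255,c].astype(int))
print("inner",edge(P,g,list(range(195,215,2))+list(range(290,310,2)),234,250,-1,.0165))
print("far",edge(P,g,range(224,280,4),278,292,1,z+.018))
E
```

```text
t: 22.4
position: [0.6441, 0.0915, 0.0418]
eef_rot: [2.288, 2.153, 0.0]
force: [-2.0, -0.4, 7.7]
grip_width: 0.339
grip_force: 30.9
[0.64409036 0.09145096 0.04181339] [2.28794360e+00 2.15284931e+00 1.69787973e-04]
[185 184 185 185 186 187 187 187 188 180 151 111  84  75  73  72  72  72
  71  71  72  72  72  70  70]
[184 183 184 186 187 186 186 185 185 185 186 178 149 111  90  87  88  88
  87  83  77  73  71  71  71]
[184 184 184 186 187 188 189 182 153 113  89  84  81  75  72  72  71  71
  71  72  73  72  72  72  72]
inner ((195, np.float64(244.5)), (308, np.float64(236.5)), 1.0099999904632568, (633.6, 98.6))
far ((224, np.float64(284.5)), (276, np.float64(283.5)), -2.299999952316284, (642.1, 82.7))
```

```bash

python3 -m crank '{"dp":[[0,0,0.005],[0,0,0.01],[0,0,0.01],[0,0,0.01],[0,0,0.01],[0,0,0.2],[0,0,0.5],[0,0,0.6]],"delta_rot":[[0,0,0],[0,0,0],[0,0,0],[0,0,0],[0,0,0],[0,0,0],[0,0,0],[0,0,0]],"fingers":[1,1,0,0,0,0,0,0]}'
python3 -m crank '{"dp":[[0,-0.3,0.2],[0,-0.3,0.2],[0,-0.3,0.2],[0,-0.3,0.2]],"delta_rot":[[0,0,0],[0,0,0],[0,0,0],[0,0,0]],"fingers":[0,0,0,0]}'
python3 - <<'E'
from h import *
s=ctrl.sense();im=ctrl.get_image("wrist");cv2.imwrite("pics/w14.png",im);P=cam("wrist",s);np.save("w14.npy",P)
print(s["t"],s["position"],s["eef_rot"])
cv2.imwrite("pics/w14c.png",cv2.resize(im[60:260,110:376],(798,600),interpolation=cv2.INTER_CUBIC))
h=cv2.cvtColor(im,cv2.COLOR_BGR2HSV);m=cv2.inRange(h,(12,100,40),(32,255,255));m[:,:170]=0;k,l,st,c=cv2.connectedComponentsWithStats(m);j=1+np.argmax(st[1:,4]);print(st[j])
print(rect(l==j,P,.03))
for q in ["stock_end_a","square","plate","brass_coupon"]:
    for x in ctrl.place_of("wrist",q): u=x["point"][::-1];print(q,np.round(u,1),round(x["p"],2),onz(P,u,.006 if "st"==q[:2] else 0 if q[0] in"sp" else .012).round(4))
E
```

```text
t: 23.45
position: [0.6457, 0.0915, 0.1035]
eef_rot: [2.286, 2.151, 0.006]
force: [0.4, 0.1, 0.2]
grip_width: 0.501
grip_force: 0.0
t: 23.95
position: [0.6434, 0.0628, 0.1198]
eef_rot: [-2.285, -2.154, 0.001]
force: [0.4, -0.1, -0.0]
grip_width: 0.496
grip_force: 0.0
23.95 [0.64335679 0.06276647 0.11983265] [-2.28506027e+00 -2.15369320e+00  8.52373633e-04]
[ 228  158   45   24 1057]
[642.9  91.1  29.3  15.6 176.7]
stock_end_a [174.9 125. ] 0.94 [0.5913 0.1209]
stock_end_a [182.9 244.6] 0.84 [0.5856 0.0279]
square [163.1 182.2] 0.89 [0.5753 0.0781]
plate [257.7 183.5] 0.88 [0.6475 0.0729]
brass_coupon [250.7 164.3] 0.56 [0.6432 0.0907]
```

View pics/w14c.png

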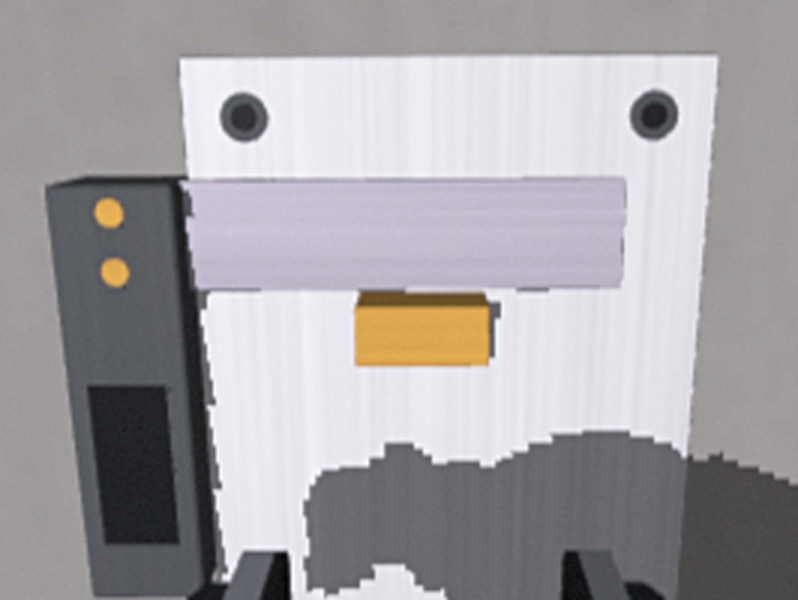

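The crop shows the coupon standing upright and parallel beside the blade, with a gap of about one original pixel, and the stock flush along the plate edge. I check the gap and the stock's flushness numerically.

```bash
python3 - <<'E'
from h import *
im=cv2.imread("pics/w14.png");P=np.load("w14.npy");g=cv2.GaussianBlur(cv2.cvtColor(im,cv2.COLOR_BGR2GRAY),(3,3),0).astype(float)
for c in (235,250,265):print(g[150:185,c].astype(int))
a=edge(P,g,list(range(180,225,3))+list(range(280,312,3)),150,162,1,.0165);print("inner",a)
b=edge(P,g,range(232,270,3),175,190,1,.030);c=edge(P,g,range(232,270,3),158,167,1,.030);print("far",b,"near top",c)
u=np.radians(-3.2);n=np.array([-np.sin(u),np.cos(u)])
for e in (b,c): print("perp dist",n@(np.array(a[3])-e[3]))
px=[(165+np.argmax(np.diff(g[r,165:190]))+.5,r) for r in range(82,115,3)]
W=np.float32([onz(P,q,.012) for q in px])*1000; v=cv2.fitLine(W,2,0,.01,.01).ravel(); print("plate",np.degrees(np.arctan2(v[1],v[0])),v[2:])
E
```

```text
[189 188 187 187 187 177 142 103  86  84  84  97 133 164 175 175 174 173
 171 171 172 173 173 173 171 170 171 174 176 175 170 177 205 228 232]
[188 187 185 184 187 198 196 154 104  84  84  99 135 166 175 175 174 173
 172 172 173 174 174 173 172 171 172 175 177 175 170 179 210 234 238]
[189 188 186 184 186 193 188 148 102  84  84 100 136 167 176 176 175 174
 174 173 174 175 175 174 172 172 173 176 177 176 170 174 201 226 231]
inner ((180, np.float64(157.5)), (310, np.float64(155.5)), -3.0899999141693115, (628.0, 98.0))
far ((232, np.float64(181.5)), (268, np.float64(181.5)), -3.3399999141693115, (643.6, 82.9)) near top ((232, np.float64(161.5)), (268, np.float64(161.5)), -3.3499999046325684, (644.2, 96.5))
perp dist 14.20564006125455
perp dist 0.5933527653837153
plate 87.09791 [592.166   139.88683]
```

```bash
python3 -c "
from bench import ctrl
print(ctrl.sense()['force'],ctrl.sign_off())"
```

```text
the job is handed in; nothing more can be done
[-0.06835143  0.05325511  0.02327109] None
```

I handed the job in at about 24 s: the square is pressed flush against the plate, and the brass coupon stands upright in the inside corner, about 0.5 mm from the blade by the last wrist picture; the hand-in returned no verdict.

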